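# Put the pottery tools back on their boards

## Task

Put the four pottery things back on the pale boards with the matching dark wooden outlines: the squeeze bottle upright in the small round coaster, the speckled straight-sided open pot upright in the large round coaster, the dark oval rib flat on the oval board, and the needle tool on the slim board. Each should lie centred on its dark outline, the rib and the needle tool in line with theirs (either way round). Leave the little pinch pot standing where it is.

Things in the scene. Friction and masses are not known exactly. Their poses are not given: they have to be found in the camera images.
- bottle_mid (a point): White squeeze bottle with a pointed red nozzle, upright on the counter: straight body 41 mm in diameter and 75 mm high, nozzle above it to 112 mm. The point is on its axis, 56 mm above its foot (half-way up all told, 19 mm below the shoulder of the body). The body is best held near its shoulder, about 67 mm up, so that the nozzle has room inside the gripper. z is up along the bottle.
- jar_mid (a point): Speckled cream straight-sided open pot, upright on the counter: 68 mm in outer diameter at the widest, 63 mm high, hollow, with a wall 5 to 9 mm thick and a floor 5 mm thick. It is firm enough to be held across its outside. The point is on its axis, 31.5 mm above its foot. z is up.
- rib_mid (a point): Flat dark wooden oval (a potter's rib) with a small finger hole in the middle, lying flat: 58 mm wide along its x, 92 mm long along its y, 7 mm thick. The point is its centre, half-way up (3.5 mm above the counter). z is up; end for end it is the same.
- needle_mid (a point): Potter's needle tool lying flat: 110 mm long over all along its y, a grey ribbed round grip 13 mm in diameter from y = -55 to y = +17 mm, and a thin steel pin from there to y = +55 mm. The point is the middle of the whole length, 6.5 mm above the counter; it lies inside the grip, 17 mm from the grip's pin end, so the tool can be gripped at the point across x.
- small_coaster_top (a point): Small round coaster, pale wood, fixed to the counter, 69 mm in diameter, with a round dark walnut inlay 41 mm in diameter; it is the place of the squeeze bottle. Its floor is 6 mm above the counter; a low rim round it is 57 mm in inner diameter and 4 mm higher than the floor. The point is the centre of the floor; z is up.
- large_coaster_top (a point): Large round coaster, pale wood, fixed to the counter, 96 mm in diameter, with a round dark walnut inlay 68 mm in diameter; it is the place of the straight-sided pot. Its floor is 6 mm above the counter; a low rim round it is 84 mm in inner diameter and 4 mm higher than the floor. The point is the centre of the floor; z is up.
- oval_board_top (a point): Flat oval board, pale wood, fixed to the counter, 82 mm along its x and 116 mm along its y, 6 mm thick, no rim, with an oval dark walnut inlay 58 by 92 mm; it is the place of the flat oval rib. The point is the centre of its top face; the long axis of the inlay is y, z is up.
- slim_board_top (a point): Slim board with round ends, pale wood, fixed to the counter, 38 mm along its x and 130 mm along its y, 6 mm thick, no rim, with a slim dark walnut inlay 18 by 112 mm; it is the place of the needle tool. The point is the centre of its top face; the long axis of the inlay is y, z is up.
- pinch_pot_mid (a point): Bystander, not to be moved: small cream pinch pot, a rough open bowl about 62 mm across and 38 mm high, loose on the counter among the things. The point is on its axis, 19 mm above its foot. (It is lower and rounder than the straight-sided pot.) Other fixed things to keep clear of: a white mug 97 mm high at x 0.54 to 0.63, y -0.37 to -0.28, and tall jars, a utensil holder and a spray bottle up to 340 mm high along the back, beyond x = 0.62.
There are look-alikes about, which are no part of the job. Leave any yellow look-alike of the part that bears jar_mid alone.

How it is judged:
By the outcome, as a careful person would: the job done as asked, in the order asked, and still so for the second after the job is handed in, with the robot touching nothing.
It also fails if it takes over 122 s, if anything falls off the work surface, if the arm or the gripper's body presses on something with over 40 N, if the wrist force passes 120 N, or if a joint passes its speed limit or range.

## Robot

A 7-joint arm with a two-finger parallel gripper is mounted at the origin on a cart in front of the work surface, level with it; the furniture and walls round the work are solid. World frame = base frame: x ahead of the robot, y to its left, z up, the work surface at z = 0. Lengths are in m, angles in rad, forces in N, time in s.
With the tool pointing down it reaches from about 0.425 to 0.875 m from the base axis. Payload 4.7 kg.
Tool frame: the origin (TCP) lies at the very end of the fingers, on their centre line; the grasp point (between the pads) lies 19 mm behind it; z points along the fingers, y is the line along which they close (so a half turn about z gives the same grasp; the last joint's range is limited). The gripper opens to 85 mm and grips with 20 to 120 N. Pads are 22 mm wide; open, the fingers measure 114 mm over their backs; the gripper's body (76 mm by 85 mm) begins 54 mm behind the grasp point. The pads swing forward as they close: fully open they stand 13 mm farther back than shut.
Start: joints at [0.014, 0.321, -0.07, 1.45, 0.023, 1.371, -0.057], TCP at [0.65, -0, 0.231] pointing down, gripper open.
Joint ranges: [-2.86, 2.86], [-0.3, 2.09], [-1.38, 1.24], [0.06, 2.45], [-1.56, 4.7], [0.09, 2.05], [-2.69, 2.69]. Speed limits (rad/s): [2.57, 2.57, 3.14, 3.14, 3.14, 3.14, 3.14].

## Interface

Orientations are given as [roll, pitch, yaw] about the fixed x, y, z axes, in that order (R = Rz(yaw) Ry(pitch) Rx(roll)).
In Python, from bench import manip, viewer, ticket gives the robot as it stands.
- The arm moves only by the tool arm_command, never from a script. Its arguments are lists of equal length, an entry for each row: "xyz": the shift along the world's x, y, z in m, a list of three; "twist": the turn, a rotation vector about the world's x, y, z in degrees, a list of three. A call has 1 to 8 rows; each row shifts and turns the commanded pose from where the row before left it; what a row does not reach is not made up. A row lasts 1/8 s, in which the tool goes at most 62.5 mm and 10.7 degrees, less where a joint would pass 70% of its speed; a pose out of reach is approached as far as the arm can. A call with a gripper value outside its range is refused whole. "hand" is the finger opening in m, from 0 to 0.0854, set as the call begins (left out, the last holds). The fingers move at their own pace and stop on an object; "newtons" is the grip in N (left out, the last holds). Time passes only in rows, so rows that do not move let the fingers close. It gives the time, the measured TCP pose, the force, the opening and the grip force at its end, in the units of the state.
- manip.state(): the state, without advancing time (a new reading comes with each control period).
- viewer.grab_frame(name): name is "scene" or "side" or "wrist"; returns the picture (400x640x3 uint8, red, green, blue); there is no depth.
- viewer.get_calibration(name): a dict with "K" (3x3 intrinsics, pixels), "R" (3x3) and "t" (3): a world point X has camera coordinates R X + t. Camera axes: x right, y down, z forward; pixel columns grow to the right and rows downward; lengths in m; the calibration is good to about 2 mm. A picture is of the moment at which its call begins: read the wrist's pose just before it. get_calibration takes no time and is no camera call; for the wrist camera it gives the pose at the moment of the call.
- ticket.close_job(): hands the job in; it is judged then, once.
The state is a dict: "time": time; "qpos": joint angles; "joint_velocities": joint speeds; "joint_torque": joint torques, N m; "position": TCP position; "ee_rot": TCP orientation; "wrist_force": force on the tool from outside, world axes, zero at the start; "torque": the same for the moment, N m; "gripper_width": finger opening in m; "grasp_force": force on a finger pad.
Only numpy, scipy, OpenCV 4.12 (cv2) and the standard library are available. Lean on these libraries where they do the work, as an engineer would, in place of code of your own. Each camera call takes 0.05 s, during which the arm holds its last target. There are 200 camera calls.

## Working session

There is one attempt and no reset: what is moved stays moved. The work goes in short steps, Python scripts to look and compute and a tool call to move; the robot and the scene stay as the last step left them, time stands still between calls to the robot, and variables do not carry over. Pictures are saved under pics/ and viewed, at most 14 in all, crops included, and the job is handed in when it is done.

Besides the shell and the picture viewer there is one more tool, called after "Emit:" as a command line: name --argument value ..., lists and objects as JSON in quotes. arm_command: Moves the arm, as the interface text tells. Its arguments: {"type":"object","properties":{"xyz":{"type":"array"},"twist":{"type":"array"},"hand":{"type":"number"},"newtons":{"type":"number"}},"required":["xyz","twist"]}

```bash
mkdir -p pics; cat > h.py <<'E'
import numpy as np, cv2
from bench import manip, viewer, ticket
def grab(n,name):
    c=viewer.get_calibration(n); im=viewer.grab_frame(n); cv2.imwrite(f'pics/{name}.png',im[:,:,::-1]); 
    np.savez(f'pics/{name}.npz',K=c['K'],R=c['R'],t=c['t']); return im,c
def ld(name): return cv2.imread(f'pics/{name}.png'), dict(np.load(f'pics/{name}.npz'))
def pix2w(c,uv,z):
    K,R,t=[np.array(c[k]) for k in 'KRt']; d=R.T@np.linalg.inv(K)@np.array([uv[0],uv[1],1.]); o=-R.T@t.ravel()
    return o+d*(z-o[2])/d[2]
def w2pix(c,X):
    K,R,t=[np.array(c[k]) for k in 'KRt']; p=K@(R@np.array(X)+t.ravel()); return p[:2]/p[2]
E
python3 - <<'E'
from h import *
for n in ('scene','side','wrist'):
    im,c=grab(n,n+'0'); R=np.array(c['R']); print(n,(-R.T@np.array(c['t']).ravel()).round(3),R[2].round(2),c['K'][0][0])
s=manip.state(); print(s['time'],s['position'],s['ee_rot'],s['wrist_force'],s['gripper_width'])
E
```

```text
scene [-0.376 -0.633  0.565] [ 0.69  0.62 -0.38] 367.79500819273323
side [ 0.321 -0.454  1.313] [ 0.12  0.45 -0.88] 431.1252051269194
wrist [0.649 0.07  0.373] [-0.   -0.28 -0.96] 347.47111225621893
0.15 [ 6.49590270e-01 -3.66632667e-05  2.30484827e-01] [-3.14014012e+00  8.31774180e-05  1.57085231e+00] [-0.11530809 -0.78549246 -0.33232306] 0.08553258857746047
```

View pics/scene0.png

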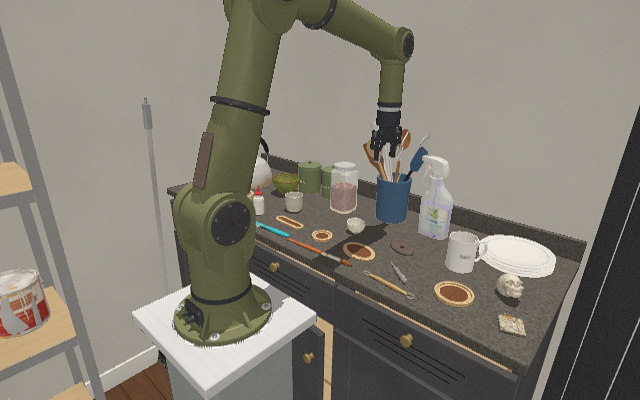

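View pics/side0.png

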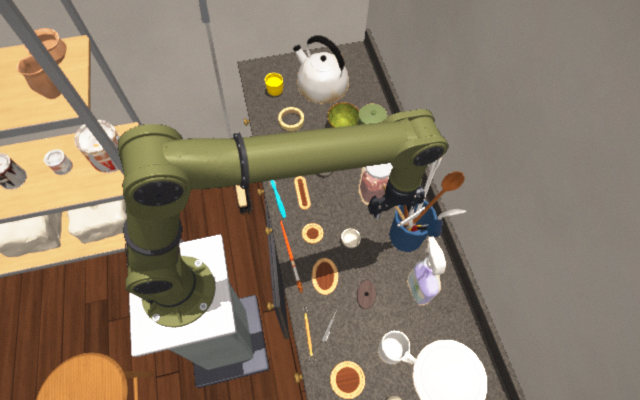

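View pics/wrist0.png

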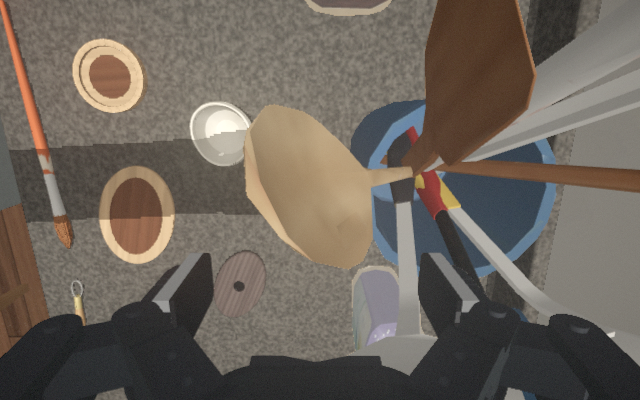

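Side view: small coaster (313,233), oval board (324,276), slim board (303,192), large coaster (348,380), rib (367,293), needle (330,325), pinch pot (350,238). The bottle (258,203) and pot (293,202) show only in the scene view; a yellow pot (275,85 in side) is the look-alike.

```bash
python3 - <<'E'
from h import *
_,s=ld('side0');_,c=ld('scene0');_,w=ld('wrist0')
for n,uv,z in [('smallc',(313,233),.006),('oval',(324,276),.006),('slim',(303,192),.006),('large',(348,380),.006),('rib',(367,293),.007),('needle',(330,325),.006),('pinch',(350,238),.03),('yellow',(275,85),.05),('ring',(291,118),.006)]: print(n,pix2w(s,uv,z).round(3))
for n,uv,z in [('bottle foot',(259,214),0),('pot foot',(294,211),0),('needle',(399,272),.006)]: print(n,pix2w(c,uv,z).round(3))
for n,uv,z in [('small',(109,76),.006),('oval',(137,215),.006),('rib',(239,285),.007)]: print(n,pix2w(w,uv,z).round(3))
E
```

```text
smallc [0.447 0.092 0.006]
oval [ 0.447 -0.058  0.006]
slim [0.448 0.249 0.006]
large [ 0.44  -0.365  0.006]
rib [ 0.562 -0.141  0.007]
needle [ 0.428 -0.208  0.006]
pinch [0.556 0.038 0.03 ]
yellow [0.441 0.707 0.05 ]
ring [0.473 0.572 0.006]
bottle foot [0.417 0.383 0.   ]
pot foot [0.528 0.309 0.   ]
needle [ 0.425 -0.216  0.006]
small [0.442 0.089 0.006]
oval [ 0.449 -0.058  0.006]
rib [ 0.558 -0.145  0.007]
```

Emit:
arm_command --xyz '[[-0.05, 0, 0], [-0.05, 0.02, 0], [-0.05, 0.05, 0], [-0.02, 0.06, 0], [0, 0.06, 0], [0, 0.06, 0], [0, 0.05, 0], [0, 0.03, 0]]' --twist '[[0, 0, 0], [0, 0, 0], [0, 0, 0], [0, 0, 0], [0, 0, 0], [0, 0, 0], [0, 0, 0], [0, 0, 0]]'

```text
time: 1.15
position: [0.4849, 0.3265, 0.231]
ee_rot: [-3.141, -0.001, 1.574]
wrist_force: [0.2, -0.1, -0.6]
gripper_width: 0.085
grasp_force: 0.0
```

```bash
python3 - <<'E'
from h import *
grab('wrist','w1');grab('side','s1'); s=manip.state(); print(s['time'],s['position'],s['ee_rot'],s['qpos'])
E
```

```text
1.25 [0.48412605 0.3278632  0.23073516] [-3.13992166e+00 -1.97961017e-03  1.57719090e+00] [-0.32818578  0.20254381 -0.3572875   1.61001394  0.0696375   1.34212089
 -0.68817795]
```

View pics/w1.png

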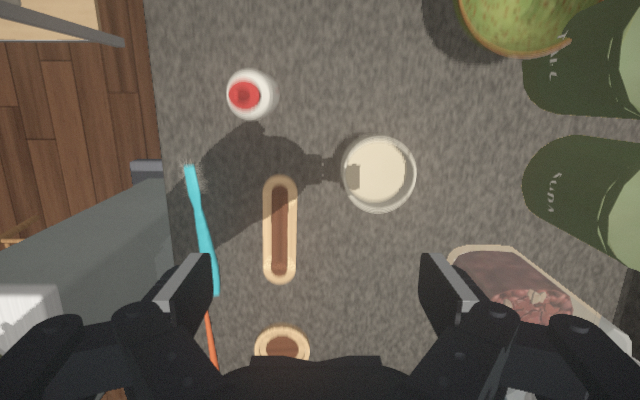

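View pics/s1.png

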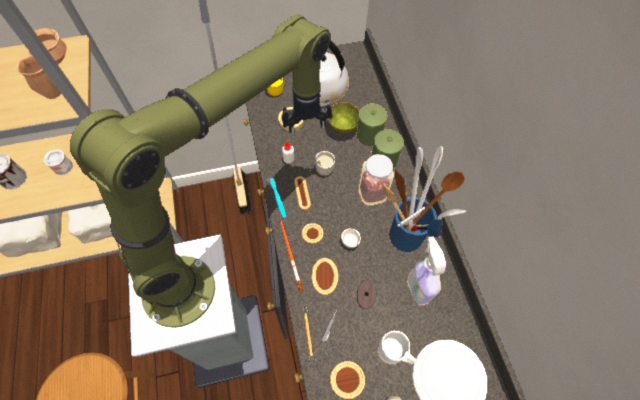

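Wrist: bottle nozzle (243,95), pot rim centred on (379,175), slim inlay (280,182)-(280,274). Pot candidates: the cream straight-sided pot at (379,175), the yellow one at side (275,85), the low pinch pot at side (350,238). The first fits; I'm confirming it in a crop and fitting the outlines.

```bash
cat >> h.py <<'E'
def blob(name,seed,z,tol=12,lo=None,n=True):
    im,c=ld(name); g=cv2.GaussianBlur(im,(3,3),0); m=np.zeros((im.shape[0]+2,im.shape[1]+2),np.uint8)
    cv2.floodFill(g,m,tuple(seed),0,(tol,)*3,(tol,)*3,4|(255<<8)|cv2.FLOODFILL_MASK_ONLY|cv2.FLOODFILL_FIXED_RANGE)
    m=cv2.morphologyEx(m[1:-1,1:-1],cv2.MORPH_CLOSE,np.ones((5,5)))
    k=max(cv2.findContours(m,cv2.RETR_EXTERNAL,cv2.CHAIN_APPROX_NONE)[0],key=cv2.contourArea)[:,0]
    P=np.array([pix2w(c,p,z)[:2] for p in k])*1000
    r=cv2.minAreaRect(P.astype(np.float32)); b=cv2.boxPoints(r); e1,e2=b[1]-b[0],b[2]-b[1]
    L,S=(e1,e2) if np.hypot(*e1)>np.hypot(*e2) else (e2,e1)
    return np.round(r[0],1),round(float(np.hypot(*L)),1),round(float(np.hypot(*S)),1),round(float(np.degrees(np.arctan2(L[1],L[0]))%180),1)
E
python3 - <<'E'
from h import *
im,_=ld('w1'); cv2.imwrite('pics/c1.png',cv2.resize(im[40:300,180:480],None,fx=2.3,fy=2.3,interpolation=cv2.INTER_CUBIC))
for n,i,s,z in [('slim','w1',(280,230),.006),('small w0','wrist0',(109,76),.006),('oval w0','wrist0',(137,225),.006),('rib w0','wrist0',(225,290),.007),('large side','s1',(348,378),.006),('oval side','s1',(324,276),.006),('small side','s1',(313,233),.006),('rib side','s1',(365,300),.007),('slim s','s1',(303,192),.006)]:
  for t in (20,30,40): print(n,t,*blob(i,s,z,t))
_,c=ld('w1')
for n,uv,z in [('tip',(243,95),.112),('shoulder',(250,94),.075),('pot',(379,175),.063),('potL',(342,175),.063),('potR',(416,175),.063)]: print(n,pix2w(c,uv,z).round(4))
E
```

```text
slim 20 [443.4 256.5] 96.6 17.7 88.2
slim 30 [442.7 250.6] 110.6 19.8 87.3
slim 40 [483.1 268.2] 746.6 432.4 0.2
small w0 20 [442.5  88.8] 38.9 38.9 132.4
small w0 30 [442.7  88.7] 39.5 39.0 131.1
small w0 40 [442.9  89. ] 39.9 39.6 131.1
oval w0 20 [448.8 -81.5] 58.9 43.7 5.5
oval w0 30 [461.8 -62.8] 117.2 98.3 136.3
oval w0 40 [ 516.2 -122.6] 447.4 301.4 8.0
rib w0 20 [ 528.1 -159.6] 423.1 223.3 173.7
rib w0 30 [561.9 -57.9] 476.4 430.4 0.0
rib w0 40 [559.8 -58.1] 480.5 430.8 0.0
large side 20 [ 437.9 -364.4] 57.3 56.4 75.3
large side 30 [ 439.5 -363.6] 59.9 59.0 75.3
large side 40 [ 439.5 -363.6] 60.0 59.1 75.3
oval side 20 [449.1 -56.2] 80.8 47.1 76.6
oval side 30 [449.2 -56.2] 80.8 47.2 76.6
oval side 40 [451. -55.] 84.1 50.2 76.6
small side 20 [443.6  92.7] 28.5 26.3 76.7
small side 30 [443.6  92.7] 32.9 28.5 166.7
small side 40 [443.6  92.7] 32.9 28.5 166.7
rib side 20 [586.6 -80.3] 753.1 525.6 89.3
rib side 30 [1118.5  266.2] 1773.2 1650.3 167.2
rib side 40 [571.3 390.1] 2895.3 1650.3 167.2
slim s 20 [444.1 242.2] 79.6 12.4 88.0
slim s 30 [439.9 256. ] 112.4 33.2 81.5
slim s 40 [439.6 257.8] 116.0 34.6 81.7
tip [0.4318 0.3974 0.112 ]
shoulder [0.4302 0.3983 0.075 ]
pot [0.5426 0.3277 0.063 ]
potL [0.5088 0.3276 0.063 ]
potR [0.5765 0.3279 0.063 ]
```

View pics/c1.png

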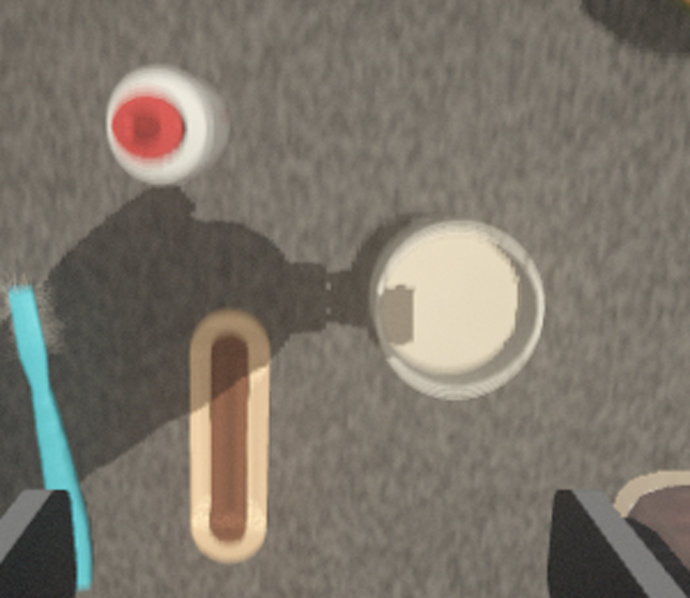

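The crop confirms it: speckled cream pot with straight walls and 68 mm rim, at (0.543, 0.328). The bottle is at (0.430, 0.398). I'm going for the bottle first.

Emit:
arm_command --xyz '[[-0.025, 0.034, 0], [-0.025, 0.034, 0], [0, 0, -0.05], [0, 0, -0.05], [0, 0, -0.045], [0, 0, -0.038], [0, 0, 0], [0, 0, 0]]' --twist '[[0, 0, 0], [0, 0, 0], [0, 0, 0], [0, 0, 0], [0, 0, 0], [0, 0, 0], [0, 0, 0], [0, 0, 0]]'

```text
time: 2.25
position: [0.4371, 0.3917, 0.0498]
ee_rot: [3.14, -0.001, 1.57]
wrist_force: [-0.1, -0.2, -0.4]
gripper_width: 0.0855
grasp_force: 0.0
```

Emit:
arm_command --xyz '[[0, 0, 0], [0, 0, 0], [0, 0, 0], [0, 0, 0], [0, 0, 0], [0, 0, 0]]' --twist '[[0, 0, 0], [0, 0, 0], [0, 0, 0], [0, 0, 0], [0, 0, 0], [0, 0, 0]]' --hand 0.03 --newtons 25

```text
time: 3.0
position: [0.4365, 0.3923, 0.0496]
ee_rot: [3.14, -0.001, 1.571]
wrist_force: [-1.3, -1.2, 6.6]
gripper_width: 0.0396
grasp_force: 24.7
```

Emit:
arm_command --xyz '[[0, 0, 0.04], [0, 0, 0.04], [0, -0.05, 0], [0, -0.06, 0], [0, -0.06, 0], [0, -0.06, 0], [0, -0.05, 0], [0, -0.01, 0]]' --twist '[[0, 0, 0], [0, 0, 0], [0, 0, 0], [0, 0, 0], [0, 0, 0], [0, 0, 0], [0, 0, 0], [0, 0, 0]]'

```text
time: 4.0
position: [0.4358, 0.0975, 0.128]
ee_rot: [-3.141, 0.001, 1.565]
wrist_force: [-0.0, 0.5, -1.4]
gripper_width: 0.0391
grasp_force: 25.3
```

```bash
python3 - <<'E'
from h import *
grab('wrist','w2'); s=manip.state(); print(s['time'],s['position'],s['ee_rot'],s['gripper_width'],s['grasp_force'])
E
```

```text
4.05 [0.43590304 0.09824295 0.12811879] [-3.14132038e+00  1.09887751e-03  1.56605583e+00] 0.039291743173270235 25.34390778571833
```

View pics/w2.png

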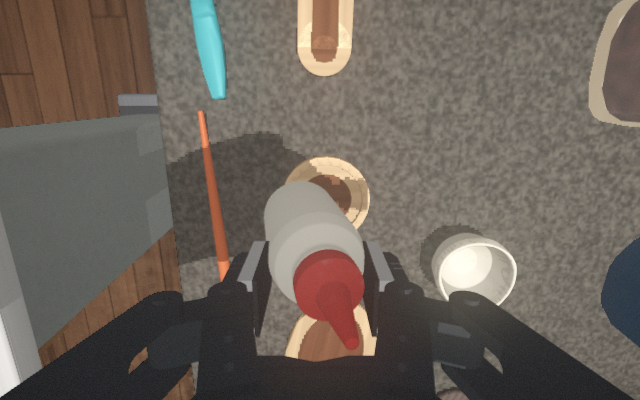

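The bottle is held; it seems leaning: foot end about (300,200), shoulder about (318,255), tip (352,345). I'm comparing that with an upright model.

```bash
python3 - <<'E'
from h import *
_,c=ld('w2')
for y in (.098,.104,.108):
  for h in (0,.075,.112): print(y,h,w2pix(c,(.436,y,.078+h)).round(0))
im,_=ld('w2'); cv2.imwrite('pics/c2.png',cv2.resize(im[140:360,220:420],None,fx=2.7,fy=2.7,interpolation=cv2.INTER_CUBIC))
E
```

```text
0.098 0 [316. 219.]
0.098 0.075 [317. 286.]
0.098 0.112 [318. 356.]
0.104 0 [316. 209.]
0.104 0.075 [317. 272.]
0.104 0.112 [318. 338.]
0.108 0 [316. 203.]
0.108 0.075 [317. 262.]
0.108 0.112 [318. 325.]
```

View pics/c2.png

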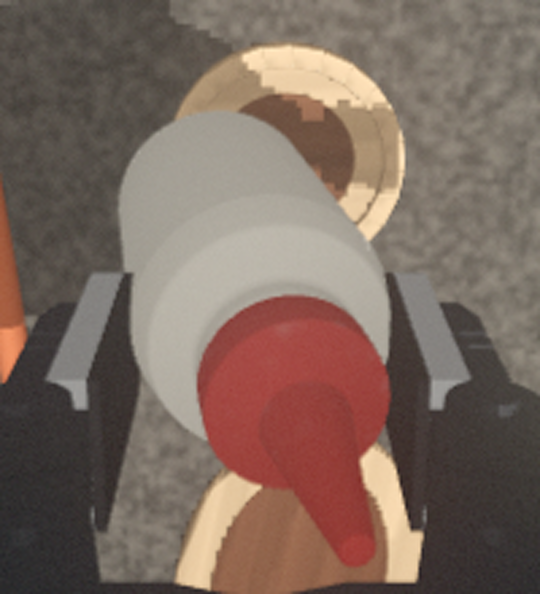

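```bash
python3 - <<'E'
from h import *
_,c=ld('w2')
f=pix2w(c,(297,213),.078); t=pix2w(c,(352.6,343.7),.188); d=t-f; print(f,t,np.degrees(np.arctan2(d[:2],d[2])), f+d*.067/.112)
print(pix2w(c,(285.5,198),.006),pix2w(c,(369.5,198),.006))
E
```

```text
[0.42461358 0.10184257 0.078     ] [0.44587161 0.10035805 0.188     ] [10.93784956 -0.77319783] [0.43733043 0.10095451 0.14380357]
[0.41159383 0.08984219 0.006     ] [0.47833752 0.08946694 0.006     ]
```

The lean is 10.9° in x only: one finger pushed the shoulder first. I turn the tool back by that much, so the bottle stands vertical, and go above the coaster.

Emit:
arm_command --xyz '[[0, 0, 0], [0.003, -0.004, 0], [0.003, -0.004, -0.015], [0.003, -0.0045, -0.015], [0, 0, -0.015], [0, 0, 0], [0, 0, 0]]' --twist '[[0, -3.6, 0], [0, -3.6, 0], [0, -3.7, 0], [0, 0, 0], [0, 0, 0], [0, 0, 0], [0, 0, 0]]'

```text
time: 4.92
position: [0.4455, 0.0894, 0.0834]
ee_rot: [2.952, -0.0, 1.571]
wrist_force: [-0.5, 0.0, -1.0]
gripper_width: 0.0398
grasp_force: 25.3
```

```bash
python3 - <<'E'
from h import *
grab('wrist','w3'); s=manip.state(); print(s['time'],s['position'],np.degrees(s['ee_rot']),s['gripper_width'],s['grasp_force'])
im,_=ld('w3'); cv2.imwrite('pics/c3.png',im[100:400,180:460])
_,c=ld('w3')
p=s['position'];
for h in (0,.075,.112): print(w2pix(c,(p[0]-.0016,p[1]+.0036,p[2]-.0512+h)).round(0))
for a in range(0,360,60): print(w2pix(c,(.4435+.0345*np.cos(np.radians(a)),.089+.0345*np.sin(np.radians(a)),.009)).round(0))
E
```

```text
4.975 [0.44567642 0.08930365 0.08371696] [ 1.69075741e+02 -1.88597555e-02  9.00064944e+01] 0.039432045842102866 25.347416846780106
[297. 214.]
[324. 277.]
[353. 342.]
[342. 206.]
[317. 162.]
[263. 164.]
[237. 212.]
[266. 253.]
[317. 249.]
```

View pics/w3.png

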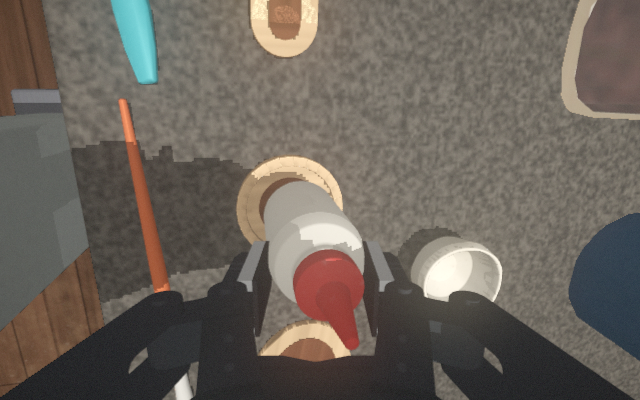

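The coaster matches its model and the bottle is upright over it. I'm lowering it.

Emit:
arm_command --xyz '[[-0.001, -0.004, -0.008], [0, 0, -0.008], [0, 0, -0.006], [0, 0, -0.0025], [0, 0, 0], [0, 0, 0], [0, 0, 0]]' --twist '[[0, 0, 0], [0, 0, 0], [0, 0, 0], [0, 0, 0], [0, 0, 0], [0, 0, 0], [0, 0, 0]]'

```text
time: 5.85
position: [0.4443, 0.085, 0.0591]
ee_rot: [2.951, -0.0, 1.571]
wrist_force: [0.0, 0.1, -0.8]
gripper_width: 0.0388
grasp_force: 25.3
```

Emit:
arm_command --xyz '[[0, 0, -0.001], [0, 0, -0.001], [0, 0, 0], [0, 0, 0], [0, 0, 0]]' --twist '[[0, 0, 0], [0, 0, 0], [0, 0, 0], [0, 0, 0], [0, 0, 0]]'

```text
time: 6.48
position: [0.4441, 0.085, 0.0569]
ee_rot: [2.951, 0.0, 1.571]
wrist_force: [-0.7, 0.7, -0.5]
gripper_width: 0.0393
grasp_force: 25.3
```

Emit:
arm_command --xyz '[[0, 0, -0.001], [0, 0, -0.001], [0, 0, 0], [0, 0, 0], [0, 0, 0]]' --twist '[[0, 0, 0], [0, 0, 0], [0, 0, 0], [0, 0, 0], [0, 0, 0]]'

```text
time: 7.1
position: [0.4441, 0.085, 0.0549]
ee_rot: [2.951, 0.0, 1.571]
wrist_force: [0.0, 0.8, -1.0]
gripper_width: 0.0394
grasp_force: 25.4
```

Emit:
arm_command --xyz '[[0, 0, -0.001], [0, 0, -0.001], [0, 0, 0], [0, 0, 0]]' --twist '[[0, 0, 0], [0, 0, 0], [0, 0, 0], [0, 0, 0]]'

```text
time: 7.6
position: [0.4445, 0.0849, 0.0539]
ee_rot: [2.951, 0.0, 1.571]
wrist_force: [-3.5, -0.6, 9.9]
gripper_width: 0.0394
grasp_force: 27.5
```

```bash
python3 - <<'E'
from h import *
for i in range(3):
  grab('wrist','w4'); s=manip.state(); print(s['position'][2],s['wrist_force'],s['torque'])
E
```

```text
0.05392949574938183 [-3.93073188 -1.05575641  9.55720858] [-0.21421126  0.92623339 -0.05818767]
0.05390573637810134 [-4.20155153 -0.97870834  9.0127387 ] [-0.24263873  0.92651257 -0.0418208 ]
0.05393225265945414 [-3.67349493 -0.99195932  8.5858474 ] [-0.17672102  0.93338593 -0.01481926]
```

Emit:
arm_command --xyz '[[0, 0, 0], [0, 0, 0], [0, 0, 0], [0, 0, 0], [0, 0, 0], [0, 0, 0]]' --twist '[[0, 0, 0], [0, 0, 0], [0, 0, 0], [0, 0, 0], [0, 0, 0], [0, 0, 0]]' --hand 0.0854

```text
time: 8.5
position: [0.4441, 0.0849, 0.0528]
ee_rot: [2.951, 0.0, 1.571]
wrist_force: [0.1, -0.1, 0.3]
gripper_width: 0.0855
grasp_force: 0.0
```

Emit:
arm_command --xyz '[[0, 0, 0.02], [0, 0, 0.03], [0, 0, 0.04], [0, 0, 0.05], [0, 0, 0], [0, 0, 0], [0, 0, 0], [0, 0, 0]]' --twist '[[0, 0, 0], [0, 0, 0], [0, 0, 0], [0, 0, 0], [0, 3.7, 0], [0, 3.6, 0], [0, 3.6, 0], [0, 0, 0]]'

```text
time: 9.5
position: [0.4447, 0.0849, 0.1925]
ee_rot: [-3.141, -0.0, 1.57]
wrist_force: [0.1, 0.1, -0.1]
gripper_width: 0.0855
grasp_force: 0.0
```

```bash
python3 - <<'E'
from h import *
grab('wrist','w5'); s=manip.state(); print(s['time'],s['position'],np.degrees(s['ee_rot']))
_,c=ld('w5')
for h,r in ((0,.0205),(.075,.0205),(.112,.002)): print(h,[w2pix(c,(.4435+a*r,.089+b*r,.006+h)).round(0).tolist() for a,b in ((0,0),(-1,0),(1,0),(0,1),(0,-1))])
E
```

```text
9.55 [0.44418022 0.08496784 0.19249516] [ 1.79995945e+02 -7.88977860e-04  8.99911159e+01]
0 [[314.0, 168.0], [293.0, 168.0], [336.0, 168.0], [314.0, 146.0], [314.0, 188.0]]
0.075 [[314.0, 187.0], [287.0, 187.0], [341.0, 187.0], [314.0, 160.0], [314.0, 213.0]]
0.112 [[314.0, 201.0], [311.0, 201.0], [317.0, 201.0], [314.0, 198.0], [314.0, 204.0]]
```

View pics/w5.png

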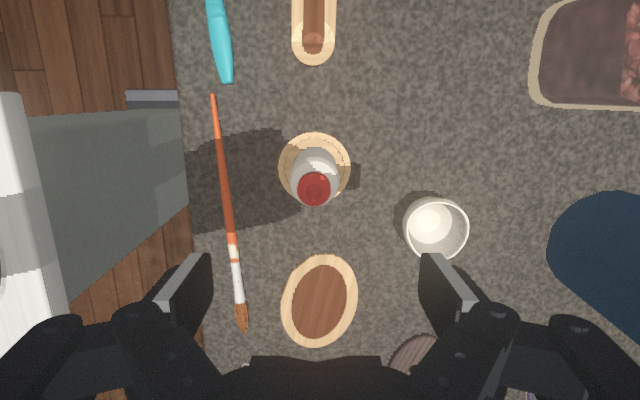

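The bottle stands upright in the coaster: body x 289-340, cap (314,187), coaster rim x 278-351, y 132-199. I'm checking its centring by numbers.

```bash
python3 - <<'E'
from h import *
im,c=ld('w5')
for r in range(128,218,2): print(r,im[r,314,::-1].tolist(),im[r,324,::-1].tolist(),im[r,304,::-1].tolist())
E
```

```text
128 [118, 108, 99] [128, 118, 107] [128, 120, 107]
130 [133, 121, 109] [130, 120, 108] [124, 116, 105]
132 [232, 204, 164] [137, 123, 107] [120, 103, 84]
134 [248, 219, 178] [252, 223, 182] [250, 220, 180]
136 [246, 217, 177] [245, 217, 176] [248, 218, 178]
138 [228, 201, 164] [244, 216, 176] [244, 214, 175]
140 [237, 208, 168] [199, 170, 135] [204, 176, 139]
142 [233, 204, 165] [233, 205, 165] [234, 205, 166]
144 [232, 202, 162] [232, 202, 163] [232, 202, 164]
146 [216, 191, 157] [238, 209, 169] [232, 203, 165]
148 [160, 156, 144] [227, 201, 164] [225, 197, 160]
150 [162, 156, 144] [161, 154, 143] [154, 147, 137]
152 [166, 160, 149] [164, 157, 148] [157, 151, 140]
154 [166, 158, 148] [169, 162, 151] [158, 150, 139]
156 [172, 166, 155] [169, 163, 151] [160, 154, 143]
158 [195, 189, 177] [176, 171, 159] [162, 155, 145]
160 [207, 202, 189] [199, 193, 182] [167, 161, 150]
162 [240, 235, 224] [208, 201, 190] [171, 165, 154]
164 [239, 234, 222] [241, 237, 224] [182, 177, 165]
166 [239, 233, 222] [241, 236, 224] [182, 177, 165]
168 [185, 178, 168] [240, 236, 224] [183, 176, 165]
170 [173, 
[... 444 characters left out ...]
, 65] [158, 73, 67]
190 [147, 70, 61] [155, 71, 62] [158, 71, 67]
192 [146, 70, 62] [156, 73, 66] [153, 70, 63]
194 [144, 66, 60] [152, 68, 61] [153, 69, 62]
196 [147, 73, 66] [153, 69, 63] [151, 68, 60]
198 [146, 66, 59] [152, 70, 62] [150, 66, 62]
200 [164, 74, 67] [153, 72, 66] [152, 69, 62]
202 [159, 69, 63] [153, 101, 91] [151, 71, 66]
204 [146, 67, 60] [150, 143, 132] [144, 134, 124]
206 [153, 104, 95] [122, 114, 103] [116, 108, 98]
208 [119, 112, 102] [118, 109, 102] [126, 117, 106]
210 [119, 112, 99] [115, 107, 96] [128, 121, 110]
212 [127, 119, 108] [116, 108, 100] [129, 119, 109]
214 [125, 118, 107] [132, 125, 113] [135, 128, 115]
216 [122, 113, 105] [126, 117, 107] [135, 128, 117]
```

The bottle is centred within about 1 mm. Next, the pot.

Emit:
arm_command --xyz '[[0.01, 0.03, 0], [0.02, 0.05, 0], [0.02, 0.05, 0], [0.02, 0.05, 0], [0.02, 0.04, 0], [0.009, 0.023, -0.01], [0, 0, 0], [0, 0, 0]]' --twist '[[0, 0, 0], [0, 0, 0], [0, 0, 0], [0, 0, 0], [0, 0, 0], [0, 0, 0], [0, 0, 0], [0, 0, 0]]'

```text
time: 10.55
position: [0.5428, 0.3268, 0.183]
ee_rot: [3.141, 0.001, 1.57]
wrist_force: [-0.2, 0.4, -0.0]
gripper_width: 0.0851
grasp_force: 0.0
```

```bash
python3 - <<'E'
from h import *
grab('wrist','w6'); s=manip.state(); print(s['time'],s['position'],np.degrees(s['ee_rot']))
im,c=ld('w6'); u=w2pix(c,(.5426,.3277,.063)); print(u)
g=cv2.cvtColor(im,cv2.COLOR_BGR2GRAY); 
ci=cv2.HoughCircles(cv2.GaussianBlur(g,(5,5),1),cv2.HOUGH_GRADIENT,1,40,param1=100,param2=20,minRadius=38,maxRadius=75)
if ci is not None:
  for x,y,r in ci[0]: print(x,y,r,pix2w(c,(x,y),.063).round(4),(pix2w(c,(x+r,y),.063)-pix2w(c,(x,y),.063))[0])
cv2.imwrite('pics/c6.png',im[:,150:550])
E
```

```text
10.6 [0.54307278 0.32657853 0.183352  ] [1.79948203e+02 4.40322613e-02 8.99300738e+01]
[315.5285565  188.17213675]
316.5 189.5 42.7 [0.5434 0.3266 0.063 ] 0.033431971715838116
463.5 318.5 55.4 [0.6723 0.2095 0.063 ] 0.04859078515391435
638.5 239.5 67.7 [0.8065 0.2843 0.063 ] 0.05536696605260061
```

View pics/c6.png

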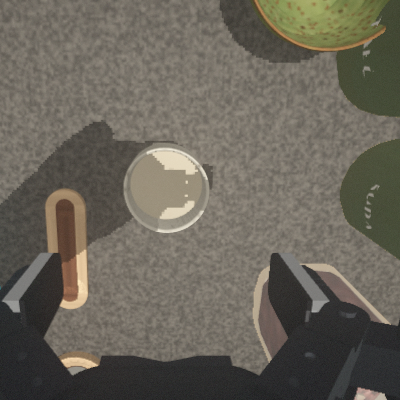

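The pot rim is at crop (166,189), right under the gripper. I'm descending and gripping.

Emit:
arm_command --xyz '[[0, 0, -0.03], [0, 0, -0.04], [0, 0, -0.04], [0, 0, -0.03], [0, 0, -0.02], [0, 0, -0.005], [0, 0, 0], [0, 0, 0]]' --twist '[[0, 0, 0], [0, 0, 0], [0, 0, 0], [0, 0, 0], [0, 0, 0], [0, 0, 0], [0, 0, 0], [0, 0, 0]]'

```text
time: 11.6
position: [0.544, 0.3286, 0.0194]
ee_rot: [3.139, -0.001, 1.571]
wrist_force: [-0.2, 0.7, 0.7]
gripper_width: 0.0856
grasp_force: 0.0
```

Emit:
arm_command --xyz '[[0, 0, 0], [0, 0, 0], [0, 0, 0], [0, 0, 0], [0, 0, 0], [0, 0, 0]]' --twist '[[0, 0, 0], [0, 0, 0], [0, 0, 0], [0, 0, 0], [0, 0, 0], [0, 0, 0]]' --hand 0.06 --newtons 35

```text
time: 12.35
position: [0.5436, 0.3285, 0.0192]
ee_rot: [3.14, -0.001, 1.571]
wrist_force: [-1.5, -0.1, 5.8]
gripper_width: 0.0666
grasp_force: 40.2
```

Emit:
arm_command --xyz '[[0, 0, 0.03], [0, 0, 0.05], [-0.003, -0.02, 0.05], [-0.008, -0.04, 0.01], [-0.01, -0.05, 0], [-0.01, -0.05, 0], [-0.01, -0.05, 0], [-0.01, -0.05, 0]]' --twist '[[0, 0, 0], [0, 0, 0], [0, 0, 0], [0, 0, 0], [0, 0, 0], [0, 0, 0], [0, 0, 0], [0, 0, 0]]'

```text
time: 13.35
position: [0.491, 0.0662, 0.1572]
ee_rot: [-3.141, 0.0, 1.571]
wrist_force: [1.0, -0.7, -1.9]
gripper_width: 0.0667
grasp_force: 40.8
```

Emit:
arm_command --xyz '[[-0.01, -0.05, 0], [-0.01, -0.05, 0], [-0.01, -0.05, 0], [-0.01, -0.05, 0], [-0.005, -0.05, 0], [0, -0.05, 0], [0, -0.05, 0], [0, -0.03, 0]]' --twist '[[0, 0, 0], [0, 0, 0], [0, 0, 0], [0, 0, 0], [0, 0, 0], [0, 0, 0], [0, 0, 0], [0, 0, 0]]'

```text
time: 14.35
position: [0.4457, -0.3147, 0.1571]
ee_rot: [-3.14, 0.0, 1.568]
wrist_force: [0.6, -0.1, -2.5]
gripper_width: 0.0667
grasp_force: 40.8
```

```bash
python3 - <<'E'
from h import *
grab('wrist','w7'); s=manip.state(); print(s['time'],s['position'],np.degrees(s['ee_rot']),s['gripper_width'],s['grasp_force'],s['qpos'])
im,c=ld('w7'); print(w2pix(c,(.4395,-.364,.006)))
E
```

```text
14.4 [ 0.44496699 -0.31886351  0.15719468] [-179.94062791    0.22340397   89.63891346] 0.06685223331704877 40.763470853864305 [ 0.41859882  0.15115339  0.1666069   1.81191526 -0.02287062  1.17941918
  0.58573283]
[309.21808035 232.94145105]
```

```bash
cat >> h.py <<'E'
def pale(name,ctr,win,z):
    im,c=ld(name); b,g,r=[im[:,:,i].astype(int) for i in range(3)]
    m=((r-b>40)&(r-b<100)&(r>120)&(r-g<50)).astype(np.uint8)*255
    u0,v0=map(int,ctr); k=np.zeros_like(m); k[max(0,v0-win):v0+win,max(0,u0-win):u0+win]=1; m=m*k
    vs,us=np.nonzero(m); return np.array([pix2w(c,(u,v),z)[:2] for u,v in zip(us,vs)])*1000, np.c_[us,vs]
def circ(P,x0,R=None):
    from scipy.optimize import least_squares
    H=cv2.convexHull(P.astype(np.float32))[:,0]
    return H,least_squares(lambda p:np.hypot(*(H-p[:2]).T)-(R or p[2]),list(x0)+[R or 48],loss='soft_l1').x
E
python3 - <<'E'
from h import *
P,U=pale('w7',(309,233),90,.0095)
print(len(P),P.min(0),P.max(0),U.min(0),U.max(0))
a=np.degrees(np.arctan2(P[:,1]+364,P[:,0]-439.5)); r=np.hypot(P[:,1]+364,P[:,0]-439.5)
for t in range(-180,180,20):
  k=(a>=t)&(a<t+20)&(r<60); print(t,k.sum(),r[k].max().round(1) if k.any() else '')
print(circ(P[r<56],(439,-364),48)[1],circ(P[r<56],(439,-364))[1])
E
```

```text
202 [ 397.07601774 -345.46539026] [ 448.32878916 -321.76533897] [261 189] [319 215]
-180 0 
-160 0 
-140 0 
-120 0 
-100 0 
-80 0 
-60 0 
-40 0 
-20 0 
0 0 
20 0 
40 0 
60 1 42.2
80 33 42.4
100 63 43.5
120 66 45.1
140 39 46.6
160 0 
[ 438.09977177 -369.53575205   48.        ] [ 437.83852425 -368.94731181   47.4071163 ]
```

```bash
python3 - <<'E'
from h import *
for n in ('scene0','side0','s1'):
  _,c=ld(n)
  for x,y,R in ((443.5,89,34.5),(438.5,-366,48)):
    P,U=pale(n,w2pix(c,(x/1000,y/1000,.008)),40,.009)
    r=np.hypot(P[:,1]-y,P[:,0]-x); P=P[r<R+8]
    print(n,len(P),circ(P,(x,y),R)[1].round(1),circ(P,(x,y))[1].round(1), ((P.min(0)+P.max(0))/2).round(1),np.ptp(P,0).round(1))
im,c=ld('w7'); print(im.shape)
cv2.imwrite('pics/c7.png',cv2.resize(im[120:340,180:460],None,fx=2.4,fy=2.4))
E
```

```text
scene0 176 [439.7  84.3  34.5] [441.   85.1  36.9] [440.4  86. ] [75.3 74.8]
scene0 719 [ 434.  -368.4   48. ] [ 434.4 -367.9   51. ] [ 435.9 -368. ] [104.4  98.8]
side0 113 [443.3  91.2  34.5] [443.9  92.4  37.2] [443.8  91.9] [74.3 75.3]
side0 324 [ 438.6 -363.3   48. ] [ 438.7 -363.3   50.1] [ 439.  -363.2] [100.7 100.8]
s1 116 [444.5  93.3  34.5] [443.8  92.1  37.2] [443.8  91.9] [74.3 75.3]
s1 331 [ 438.4 -363.4   48. ] [ 438.8 -363.2   50.2] [ 439.  -363.5] [100.7 100.2]
(400, 640, 3)
```

View pics/c7.png

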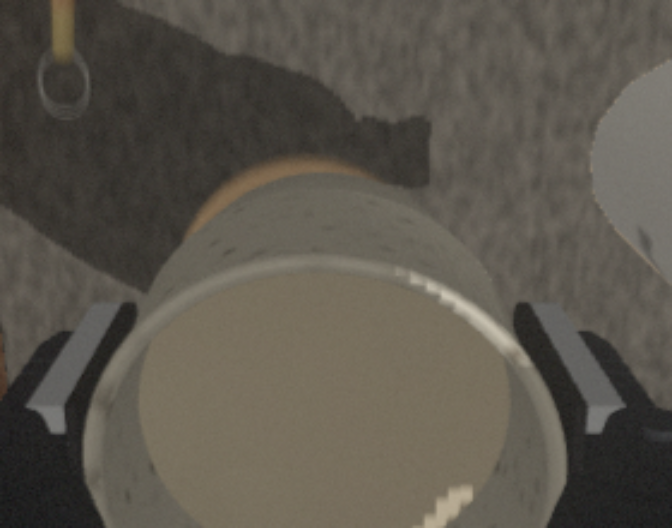

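The crop shows the pot held upright and the coaster's far rim at about (300,165). The coaster's centre comes out at (0.438, -0.366), so I move over it.

Emit:
arm_command --xyz '[[-0.003, -0.015, 0], [-0.003, -0.015, -0.02], [-0.001, -0.013, -0.04], [0, 0, -0.03], [0, 0, 0], [0, 0, 0]]' --twist '[[0, 0, 0], [0, 0, 0], [0, 0, 0], [0, 0, 0], [0, 0, 0], [0, 0, 0]]'

```text
time: 15.15
position: [0.4405, -0.3551, 0.0683]
ee_rot: [3.141, 0.0, 1.571]
wrist_force: [0.7, -1.1, -1.8]
gripper_width: 0.0663
grasp_force: 40.9
```

Emit:
arm_command --xyz '[[-0.002, -0.009, -0.01], [0, 0, -0.012], [0, 0, -0.01], [0, 0, -0.006], [0, 0, -0.003], [0, 0, 0], [0, 0, 0]]' --twist '[[0, 0, 0], [0, 0, 0], [0, 0, 0], [0, 0, 0], [0, 0, 0], [0, 0, 0], [0, 0, 0]]'

```text
time: 16.02
position: [0.4383, -0.3642, 0.0272]
ee_rot: [3.141, 0.0, 1.571]
wrist_force: [0.1, 0.7, -3.8]
gripper_width: 0.0666
grasp_force: 40.9
```

Emit:
arm_command --xyz '[[0, 0, -0.001], [0, 0, -0.001], [0, 0, 0], [0, 0, 0]]' --twist '[[0, 0, 0], [0, 0, 0], [0, 0, 0], [0, 0, 0]]'

```text
time: 16.52
position: [0.4382, -0.3642, 0.0252]
ee_rot: [3.141, 0.0, 1.571]
wrist_force: [-0.6, 0.3, -0.2]
gripper_width: 0.0662
grasp_force: 41.1
```

Emit:
arm_command --xyz '[[0, 0, -0.0005], [0, 0, 0], [0, 0, 0]]' --twist '[[0, 0, 0], [0, 0, 0], [0, 0, 0]]'

```text
time: 16.9
position: [0.4382, -0.3642, 0.0251]
ee_rot: [3.141, 0.0, 1.571]
wrist_force: [-2.4, 1.0, 4.6]
gripper_width: 0.0664
grasp_force: 41.5
```

Emit:
arm_command --xyz '[[0, 0, 0], [0, 0, 0], [0, 0, 0], [0, 0, 0], [0, 0, 0], [0, 0, 0]]' --twist '[[0, 0, 0], [0, 0, 0], [0, 0, 0], [0, 0, 0], [0, 0, 0], [0, 0, 0]]' --hand 0.0854

```text
time: 17.65
position: [0.4381, -0.3641, 0.0243]
ee_rot: [3.142, 0.0, 1.571]
wrist_force: [-0.4, 0.2, -0.5]
gripper_width: 0.0854
grasp_force: 0.0
```

Emit:
arm_command --xyz '[[0, 0, 0.02], [0, 0, 0.04], [0, 0, 0.05], [0, 0.02, 0.05], [0, 0.04, 0.03], [0, 0.04, 0], [0, 0.02, 0], [0, 0, 0]]' --twist '[[0, 0, 0], [0, 0, 0], [0, 0, 0], [0, 0, 0], [0, 0, 0], [0, 0, 0], [0, 0, 0], [0, 0, 0]]'

```text
time: 18.65
position: [0.4384, -0.2426, 0.2146]
ee_rot: [3.141, -0.0, 1.574]
wrist_force: [-0.3, -0.5, -0.5]
gripper_width: 0.0853
grasp_force: 0.0
```

```bash
python3 - <<'E'
from h import *
grab('wrist','w8'); s=manip.state(); print(s['time'],s['position'],np.degrees(s['ee_rot']))
im,c=ld('w8'); p=w2pix(c,(.438,-.366,.008)); print('large',p, 'pot rim',w2pix(c,(.438,-.366,.069)))
print('rib',w2pix(c,(.56,-.144,.007)),'needle',w2pix(c,(.427,-.21,.006)))
P,U=pale('w8',p,90,.0095); r=np.hypot(P[:,0]-438,P[:,1]+366); P=P[r<58]; print(len(P),P.min(0),P.max(0),circ(P,(438,-366),48)[1],circ(P,(438,-366))[1])
g=cv2.cvtColor(im,cv2.COLOR_BGR2GRAY)
ci=cv2.HoughCircles(cv2.GaussianBlur(g,(5,5),1),cv2.HOUGH_GRADIENT,1,40,param1=100,param2=20,minRadius=28,maxRadius=60)
for x,y,r in ci[0]: print(x,y,r,pix2w(c,(x,y),.069).round(4),(pix2w(c,(x+r,y),.069)-pix2w(c,(x,y),.069))[0])
E
```

```text
18.7 [ 0.43809749 -0.24418559  0.21452615] [1.79973406e+02 3.88623926e-02 9.00557325e+01]
large [314.69145928 275.88232838] pot rim [314.66154277 307.72627523]
rib [444.19260968  65.37185628] needle [304.19205361 135.11454561]
2083 [ 388.9694816  -394.63111418] [ 485.35858391 -316.12003997] [ 437.06754787 -365.09778037   48.        ] [ 437.06295809 -365.89622109   48.74853203]
314.5 285.5 47.7 [ 0.4378 -0.3422  0.069 ] 0.044513336979450424
496.5 270.5 31.4 [ 0.6054 -0.3262  0.069 ] 0.02894892524205972
598.5 329.5 47.8 [ 0.714  -0.3895  0.069 ] 0.046532210360345494
```

View pics/w8.png

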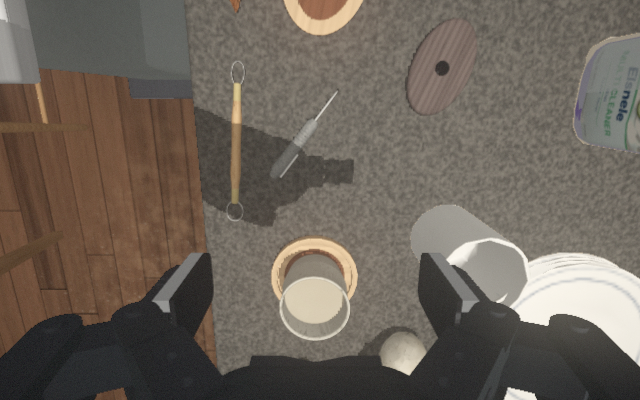

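The pot stands in the large coaster: rim centred on (314,306) against 315,308 expected, coaster (315,276). The rib's hole is at (442,68). The needle's grip end is at (275,177) and its pin tip at (337,91). The two-looped tool at (236,140) is a look-alike.

```bash
python3 - <<'E'
from h import *
from scipy.optimize import minimize
im,c=ld('w8')
tip=pix2w(c,(337,91),.0065);end=pix2w(c,(275.5,177),.0065);j=pix2w(c,(315,122),.0065)
d=tip-end;print('needle',tip,end,np.hypot(*d[:2]),(tip+end)/2,np.degrees(np.arctan2(d[1],d[0])),np.hypot(*(j-end)[:2]))
print('hole',pix2w(c,(442,68.5),.007))
def seg(name,x,y,L=120):
  im,c=ld(name); f=cv2.GaussianBlur(im,(0,0),2).astype(float); k=f[:,:,2]-f[:,:,0]
  def cost(p):
    def samp(s):
      t=np.linspace(0,2*np.pi,72,endpoint=False); a=np.radians(p[2])
      l,m=.046*s*np.cos(t),.029*s*np.sin(t); X=np.c_[p[0]/1e3+l*np.cos(a)-m*np.sin(a),p[1]/1e3+l*np.sin(a)+m*np.cos(a),np.full(72,.006)]
      uv=np.array([w2pix(c,q) for q in X]).astype(np.float32); h=cv2.remap(f.astype(np.float32),uv[None,:,0],uv[None,:,1],cv2.INTER_LINEAR)[0]
      return h
    return -np.abs(samp(.9)-samp(1.12)).sum(1).mean()
  best=min(((cost((x,y,a)),a) for a in range(0,180,10)))
  r=minimize(cost,(x,y,best[1]),method='Nelder-Mead',options=dict(initial_simplex=[(x,y,best[1]),(x+4,y,best[1]),(x,y+4,best[1]),(x,y,best[1]+8)]))
  return r.x.round(1),r.fun
print('rib w8',seg('w8',558,-144),'w0',seg('wrist0',558,-144))
for n in('wrist0','w5'): print('oval',n,seg(n,449,-58))
for n,q in (('w1',None),('w5',None)): print('slim pale',n)
P,U=pale('w1',(280,230),80,.006); P=P[(abs(P[:,0]-443)<40)&(abs(P[:,1]-250)<80)]
r=cv2.minAreaRect(P.astype(np.float32)); print(r,np.degrees(.5*np.arctan2(2*np.cov(P.T)[0,1],np.cov(P.T)[0,0]-np.cov(P.T)[1,1])))
E
```

```text
needle [ 0.45896015 -0.167589    0.0065    ] [ 0.39710537 -0.25296857  0.0065    ] 0.1054309486502209 [ 0.42803276 -0.21027878  0.0065    ] 54.07786805778945 0.06915270151886282
hole [ 0.5582135  -0.14679507  0.007     ]
rib w8 (array([ 556.1, -149.4,   59.4]), np.float64(-29.26052474975586)) w0 (array([ 558. , -147.5,  115.7]), np.float64(-37.8228759765625))
oval wrist0 (array([447.4, -59.6,  77.4]), np.float64(-201.80758666992188))
oval w5 (array([447.6, -59.6,  77.7]), np.float64(-233.56564331054688))
slim pale w1
slim pale w5
((443.6648864746094, 248.47732543945312), (132.7179412841797, 39.098697662353516), 87.79065704345703) 87.82591747122827
```

Emit:
arm_command --xyz '[[0.02, 0.015, 0], [0.03, 0.025, 0], [0.03, 0.025, 0], [0.03, 0.025, -0.02], [0.01, 0.009, -0.03], [0, 0, 0], [0, 0, 0]]' --twist '[[0, 0, -6], [0, 0, -7], [0, 0, -7], [0, 0, -7], [0, 0, 0], [0, 0, 0], [0, 0, 0]]' --hand 0.072

```text
time: 19.58
position: [0.5579, -0.1472, 0.165]
ee_rot: [3.141, 0.001, 1.097]
wrist_force: [0.1, -0.5, -1.1]
gripper_width: 0.0725
grasp_force: 0.0
```

```bash
python3 - <<'E'
from h import *
grab('wrist','w9'); s=manip.state(); print(s['time'],s['position'],np.degrees(s['ee_rot']),s['gripper_width'])
im,c=ld('w9'); u=w2pix(c,(.558,-.147,.007)); print(u)
f=cv2.GaussianBlur(im,(0,0),1.5).astype(int)
u=u.astype(int)
for du in range(-90,91,6):
  q=(u[0]+du,u[1]-12); print(du,f[q[1],q[0],::-1].tolist(),f[u[1]-30,u[0]+du,::-1].tolist())
E
```

```text
19.625 [ 0.55820093 -0.1471784   0.16568386] [1.79883553e+02 1.98826396e-02 6.28548323e+01] 0.07210693952784883
[315.43966289 177.78213107]
-90 [117, 109, 98] [121, 112, 101]
-84 [123, 114, 103] [114, 105, 96]
-78 [128, 119, 109] [135, 126, 115]
-72 [115, 107, 98] [121, 113, 103]
-66 [102, 95, 86] [123, 116, 106]
-60 [88, 82, 74] [123, 116, 106]
-54 [85, 79, 72] [119, 112, 103]
-48 [83, 78, 71] [126, 120, 109]
-42 [86, 80, 73] [121, 115, 105]
-36 [82, 77, 70] [124, 117, 108]
-30 [82, 72, 67] [115, 107, 98]
-24 [86, 76, 71] [133, 117, 109]
-18 [94, 83, 77] [134, 118, 109]
-12 [111, 97, 90] [132, 117, 108]
-6 [139, 123, 114] [140, 124, 115]
0 [137, 121, 112] [138, 122, 114]
6 [132, 116, 108] [132, 117, 108]
12 [128, 113, 105] [130, 114, 106]
18 [135, 119, 111] [138, 122, 113]
24 [141, 124, 116] [131, 117, 109]
30 [126, 114, 105] [117, 111, 102]
36 [117, 112, 103] [123, 117, 107]
42 [120, 114, 105] [120, 114, 105]
48 [119, 113, 104] [124, 118, 108]
54 [114, 109, 100] [130, 124, 114]
60 [129, 123, 112] [135, 128, 118]
66 [125, 119, 109] [127, 122, 112]
72 [125, 119, 109] [125, 119, 109]
78 [118, 112, 103] [130, 123, 113]
84 [120, 115, 105] [124, 119, 109]
90 [127, 120, 111] [118, 113, 103]
```

```bash
cat >> h.py <<'E'
def rib(name,xy,z=.007):
    im,c=ld(name); f=cv2.GaussianBlur(im,(0,0),1.5).astype(float); m=((f[:,:,2]/f[:,:,1]>1.10)&(f[:,:,2]/f[:,:,1]<1.2)).astype(np.uint8)
    m=cv2.morphologyEx(m,cv2.MORPH_OPEN,np.ones((3,3)))
    ks=cv2.findContours(m,cv2.RETR_EXTERNAL,cv2.CHAIN_APPROX_NONE)[0]; u=w2pix(c,(*xy,z))
    k=max([k for k in ks if cv2.pointPolygonTest(cv2.convexHull(k),tuple(map(float,u)),False)>=0],key=cv2.contourArea)
    P=np.array([pix2w(c,p,z)[:2] for p in cv2.convexHull(k)[:,0]])*1000
    P0=P.mean(0); D=cv2.convexHull(k)[:,0]
    mm=np.zeros_like(m); cv2.fillPoly(mm,[k],1); vs,us=np.nonzero(mm); Q=np.array([pix2w(c,p,z)[:2] for p in zip(us,vs)])*1000
    w,V=np.linalg.eigh(np.cov(Q.T)); return Q.mean(0).round(1),(4*np.sqrt(w)).round(1),np.degrees(np.arctan2(V[1,1],V[0,1]))%180
E
python3 - <<'E'
from h import *
for n in('w9','w8','wrist0'): print(n,rib(n,(.558,-.147)))
E
```

```text
w9 (array([ 559. , -143.8]), array([56.3, 89.8]), np.float64(68.07719583612325))
w8 (array([ 557.2, -145. ]), array([57.2, 90.5]), np.float64(67.63277914758355))
wrist0 (array([ 558.8, -143.1]), array([57. , 91.6]), np.float64(67.19471894875697))
```

Rib: (0.559, -0.144), long axis at 67.8°, sizes as given.

Emit:
arm_command --xyz '[[0.0008, 0.0034, 0], [0, 0, -0.04], [0, 0, -0.04], [0, 0, -0.04], [0, 0, -0.02], [0, 0, -0.01], [0, 0, 0], [0, 0, 0]]' --twist '[[0, 0, 5], [0, 0, 0], [0, 0, 0], [0, 0, 0], [0, 0, 0], [0, 0, 0], [0, 0, 0], [0, 0, 0]]'

```text
time: 20.62
position: [0.56, -0.1422, 0.0159]
ee_rot: [3.139, -0.0, 1.186]
wrist_force: [-0.2, -0.4, -0.4]
gripper_width: 0.0723
grasp_force: 0.0
```

Emit:
arm_command --xyz '[[-0.001, -0.001, -0.004], [0, 0, -0.004], [0, 0, -0.003], [0, 0, -0.002], [0, 0, 0], [0, 0, 0]]' --twist '[[0, 0, 0], [0, 0, 0], [0, 0, 0], [0, 0, 0], [0, 0, 0], [0, 0, 0]]' --hand 0.066

```text
time: 21.38
position: [0.558, -0.1426, 0.0014]
ee_rot: [3.141, 0.0, 1.187]
wrist_force: [0.1, -0.1, 0.3]
gripper_width: 0.0666
grasp_force: 0.0
```

Emit:
arm_command --xyz '[[0, 0, -0.001], [0, 0, -0.001], [0, 0, -0.001], [0, 0, 0], [0, 0, 0]]' --twist '[[0, 0, 0], [0, 0, 0], [0, 0, 0], [0, 0, 0], [0, 0, 0]]'

```text
time: 22.0
position: [0.5579, -0.1426, -0.0016]
ee_rot: [3.141, 0.0, 1.187]
wrist_force: [-0.1, -0.1, -1.4]
gripper_width: 0.0662
grasp_force: 0.0
```

Emit:
arm_command --xyz '[[0, 0, -0.001], [0, 0, -0.001], [0, 0, -0.001], [0, 0, 0], [0, 0, 0]]' --twist '[[0, 0, 0], [0, 0, 0], [0, 0, 0], [0, 0, 0], [0, 0, 0]]'

```text
time: 22.62
position: [0.5579, -0.1427, -0.0046]
ee_rot: [3.141, 0.0, 1.187]
wrist_force: [-0.8, -0.7, 0.7]
gripper_width: 0.0664
grasp_force: 0.0
```

Emit:
arm_command --xyz '[[0, 0, 0], [0, 0, 0], [0, 0, 0], [0, 0, 0], [0, 0, 0], [0, 0, 0]]' --twist '[[0, 0, 0], [0, 0, 0], [0, 0, 0], [0, 0, 0], [0, 0, 0], [0, 0, 0]]' --hand 0.05 --newtons 30

```text
time: 23.38
position: [0.5587, -0.1428, -0.0037]
ee_rot: [3.14, -0.0, 1.187]
wrist_force: [-0.4, -0.2, 6.0]
gripper_width: 0.0546
grasp_force: 34.8
```

Emit:
arm_command --xyz '[[0, 0, 0.02], [0, 0, 0.03], [-0.02, 0.015, 0.01], [-0.03, 0.023, 0], [-0.03, 0.023, 0], [-0.025, 0.018, 0], [-0.006, 0.004, 0], [0, 0, 0]]' --twist '[[0, 0, 0], [0, 0, 0], [0, 0, 3], [0, 0, 3], [0, 0, 3], [0, 0, 0.5], [0, 0, 0], [0, 0, 0]]'

```text
time: 24.38
position: [0.4473, -0.0599, 0.0555]
ee_rot: [3.141, 0.0, 1.353]
wrist_force: [0.2, 0.2, -0.5]
gripper_width: 0.0545
grasp_force: 32.1
```

```bash
python3 - <<'E'
from h import *
grab('wrist','w10'); s=manip.state(); p=s['position']; print(s['time'],p,np.degrees(s['ee_rot']),s['gripper_width'],s['grasp_force'])
im,c=ld('w10')
try: print(rib('w10',p[:2],p[2]+.0105))
except Exception as e: print(e)
f=im.astype(float); f=cv2.resize(im,(640,400)); cv2.imwrite('pics/c10.png',f)
E
```

```text
24.425 [ 0.44779162 -0.06022726  0.05560029] [1.79919466e+02 5.96096004e-03 7.74697892e+01] 0.05447946002968657 32.111176270991564
(array([451.3, -44.8]), array([ 60.8, 113.7]), np.float64(75.01959696462745))
```

Emit:
arm_command --xyz '[[0, 0.001, -0.015], [0, 0, -0.015], [0, 0, -0.012], [0, 0, -0.006], [0, 0, -0.002], [0, 0, 0], [0, 0, 0]]' --twist '[[0, 0, 0], [0, 0, 0], [0, 0, 0], [0, 0, 0], [0, 0, 0], [0, 0, 0], [0, 0, 0]]'

```text
time: 25.3
position: [0.4473, -0.0587, 0.0058]
ee_rot: [3.141, -0.0, 1.353]
wrist_force: [0.2, 0.3, -1.0]
gripper_width: 0.0546
grasp_force: 32.1
```

Emit:
arm_command --xyz '[[0, 0, -0.0015], [0, 0, -0.001], [0, 0, -0.001], [0, 0, 0], [0, 0, 0]]' --twist '[[0, 0, 0], [0, 0, 0], [0, 0, 0], [0, 0, 0], [0, 0, 0]]'

```text
time: 25.92
position: [0.4469, -0.0587, 0.0022]
ee_rot: [3.142, 0.0, 1.353]
wrist_force: [-1.9, -0.0, 5.7]
gripper_width: 0.0548
grasp_force: 35.3
```

Contact with the board. I'm releasing and backing off.

Emit:
arm_command --xyz '[[0, 0, 0], [0, 0, 0], [0, 0, 0], [0, 0, 0], [0, 0, 0]]' --twist '[[0, 0, 0], [0, 0, 0], [0, 0, 0], [0, 0, 0], [0, 0, 0]]' --hand 0.07

```text
time: 26.55
position: [0.4468, -0.0587, 0.0018]
ee_rot: [-3.142, 0.0, 1.353]
wrist_force: [-0.1, 0.1, -0.2]
gripper_width: 0.0701
grasp_force: 0.0
```

Emit:
arm_command --xyz '[[0, 0, 0.015], [0, 0, 0.03], [0, 0, 0.04], [0, 0, 0.05], [0, 0, 0.03], [0, 0, 0], [0, 0, 0]]' --twist '[[0, 0, 0], [0, 0, 0], [0, 0, 0], [0, 0, 0], [0, 0, 0], [0, 0, 0], [0, 0, 0]]'

```text
time: 27.42
position: [0.4464, -0.0586, 0.1668]
ee_rot: [-3.141, 0.0, 1.353]
wrist_force: [-0.5, -0.2, -0.0]
gripper_width: 0.0701
grasp_force: 0.0
```

```bash
python3 - <<'E'
from h import *
grab('wrist','w11'); s=manip.state(); p=s['position']; print(s['time'],p,np.degrees(s['ee_rot']))
print(rib('w11',(.4475,-.059),.013))
_,c=ld('w11'); P,U=pale('w11',w2pix(c,(.4475,-.059,.006)),110,.006); k=np.hypot(P[:,0]-447,P[:,1]+59)<70; P=P[k]
H=cv2.convexHull(P.astype(np.float32)); e=cv2.fitEllipse(H); print(len(P),e,cv2.minAreaRect(H))
E
```

```text
27.475 [ 0.44607276 -0.05857076  0.1661332 ] [-1.79918234e+02  1.37634936e-02  7.75022533e+01]
(array([447.2, -54.7]), array([ 87.2, 115.5]), np.float64(78.1365388112018))
4089 ((447.8559875488281, -59.26301956176758), (81.9371109008789, 116.66185760498047), 167.70262145996094) ((448.0763854980469, -59.218719482421875), (116.48628997802734, 81.67693328857422), 75.55013275146484)
```

```bash
python3 - <<'E'
from h import *
im,c=ld('w11'); _,U=pale('w11',w2pix(c,(.4475,-.059,.006)),110,.006)
m=np.zeros(im.shape[:2],np.uint8); m[U[:,1],U[:,0]]=1; m=cv2.morphologyEx(m,cv2.MORPH_CLOSE,np.ones((3,3)))
lab=cv2.connectedComponents(1-m,connectivity=4)[1]; 
for du,dv in ((12,0),(-12,0),(0,14)):
  u=w2pix(c,(.4475,-.059,.013))+[du,dv]; l=lab[int(u[1]),int(u[0])]; vs,us=np.nonzero(lab==l)
  Q=np.array([pix2w(c,p,.013)[:2] for p in zip(us,vs)])*1000 if 50<len(us)<40000 else None
  if Q is None: print(len(us));continue
  w,V=np.linalg.eigh(np.cov(Q.T)); print(Q.mean(0),4*np.sqrt(w),np.degrees(np.arctan2(V[1,1],V[0,1])))
x=im[:,:,::-1].astype(int); u=w2pix(c,(.4475,-.059,.013)).astype(int); print(u)
cv2.imwrite('pics/c11.png',cv2.resize(im[max(0,u[1]-110):u[1]+110,u[0]-130:u[0]+130],None,fx=2.3,fy=2.3))
E
```

```text
[446.21547002 -59.03858144] [57.04729385 90.22515234] 77.26510030358259
[446.21547002 -59.03858144] [57.04729385 90.22515234] 77.26510030358259
[446.21547002 -59.03858144] [57.04729385 90.22515234] 77.26510030358259
[316 179]
```

The rib is within 2 mm and 0.5° of its outline. Next, the needle.

Emit:
arm_command --xyz '[[-0.002, -0.02, 0], [-0.004, -0.035, 0], [-0.004, -0.04, 0], [-0.004, -0.035, 0], [-0.004, -0.021, 0], [0, 0, 0], [0, 0, 0]]' --twist '[[0, 0, -5], [0, 0, -6], [0, 0, -6], [0, 0, -6], [0, 0, 0], [0, 0, 0], [0, 0, 0]]' --hand 0.04

```text
time: 28.35
position: [0.4289, -0.2086, 0.1664]
ee_rot: [-3.14, -0.0, 0.952]
wrist_force: [-0.4, 0.2, 0.2]
gripper_width: 0.04
grasp_force: 0.0
```

```bash
python3 - <<'E'
from h import *
grab('wrist','w12'); s=manip.state(); p=s['position']; print(s['time'],p,np.degrees(s['ee_rot']))
im,c=ld('w12'); a=np.radians(54)
print([w2pix(c,(.428+k*np.cos(a),-.2103+k*np.sin(a),.0065)).round(0).tolist() for k in (-.055,0,.017,.055)])
u=w2pix(c,(.428,-.2103,.0065)).astype(int)
cv2.imwrite('pics/c12.png',cv2.resize(im[max(0,u[1]-100):u[1]+100,u[0]-130:u[0]+130],None,fx=3,fy=3)); print(u)
E
```

```text
28.4 [ 0.42904705 -0.20830602  0.16648307] [-1.79947435e+02 -1.56212518e-02  5.45781942e+01]
[[315.0, 237.0], [316.0, 180.0], [316.0, 161.0], [317.0, 117.0]]
[316 179]
```

View pics/c12.png

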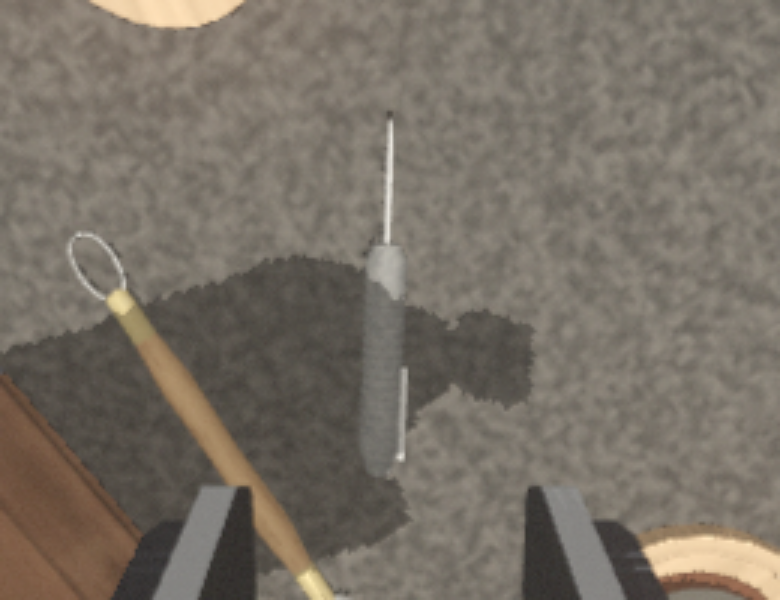

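The crop shows the needle (grip end (379,475), pin tip (390,112)), with the loop tool clear of the fingers.

```bash
python3 - <<'E'
from h import *
_,c=ld('w12'); e=pix2w(c,(312.3,237.3),.0065); t=pix2w(c,(316,116.3),.0065); d=t-e
print((e+t)/2,np.hypot(*d[:2]),np.degrees(np.arctan2(d[1],d[0])))
E
```

```text
[ 0.42662291 -0.20921531  0.0065    ] 0.11086527292109188 52.78625814023692
```

Emit:
arm_command --xyz '[[-0.0024, -0.001, -0.02], [0, 0, -0.04], [0, 0, -0.04], [0, 0, -0.03], [0, 0, -0.02], [0, 0, 0], [0, 0, 0]]' --twist '[[0, 0, -1.8], [0, 0, 0], [0, 0, 0], [0, 0, 0], [0, 0, 0], [0, 0, 0], [0, 0, 0]]'

```text
time: 29.28
position: [0.4273, -0.2103, 0.0177]
ee_rot: [3.14, -0.0, 0.921]
wrist_force: [0.7, 0.3, 0.7]
gripper_width: 0.0401
grasp_force: 0.0
```

Emit:
arm_command --xyz '[[-0.0005, 0.001, -0.005], [0, 0, -0.005], [0, 0, -0.004], [0, 0, 0], [0, 0, 0]]' --twist '[[0, 0, 0], [0, 0, 0], [0, 0, 0], [0, 0, 0], [0, 0, 0]]'

```text
time: 29.9
position: [0.426, -0.2097, 0.0029]
ee_rot: [3.141, 0.0, 0.92]
wrist_force: [-0.2, 0.1, 0.3]
gripper_width: 0.0397
grasp_force: 0.0
```

Emit:
arm_command --xyz '[[0, 0, 0], [0, 0, 0], [0, 0, 0], [0, 0, 0], [0, 0, 0], [0, 0, 0]]' --twist '[[0, 0, 0], [0, 0, 0], [0, 0, 0], [0, 0, 0], [0, 0, 0], [0, 0, 0]]' --hand 0.005 --newtons 25

```text
time: 30.65
position: [0.4261, -0.2097, 0.003]
ee_rot: [3.141, -0.0, 0.92]
wrist_force: [-1.0, -0.1, 3.1]
gripper_width: 0.0111
grasp_force: 27.9
```

Emit:
arm_command --xyz '[[0, 0, 0.03], [0, 0, 0.06], [0.001, 0.02, 0.06], [0.002, 0.04, 0.01], [0.002, 0.05, 0], [0.002, 0.05, 0], [0.002, 0.05, 0], [0.002, 0.05, 0]]' --twist '[[0, 0, 0], [0, 0, 0], [0, 0, 5], [0, 0, 5], [0, 0, 5], [0, 0, 5], [0, 0, 5], [0, 0, 5]]'

```text
time: 31.65
position: [0.4366, 0.0517, 0.1619]
ee_rot: [3.141, 0.0, 1.446]
wrist_force: [0.5, -0.1, 1.1]
gripper_width: 0.0113
grasp_force: 27.5
```

Emit:
arm_command --xyz '[[0.002, 0.05, 0], [0.002, 0.05, 0], [0.002, 0.05, 0], [0.001, 0.035, 0], [0, 0.01, -0.02], [0, 0, -0.03], [0, 0, 0], [0, 0, 0]]' --twist '[[0, 0, 5], [0, 0, 0], [0, 0, 0], [0, 0, 0], [0, 0, 0], [0, 0, 0], [0, 0, 0], [0, 0, 0]]'

```text
time: 32.65
position: [0.4443, 0.2452, 0.1128]
ee_rot: [3.141, -0.0, 1.53]
wrist_force: [0.7, 1.0, -0.3]
gripper_width: 0.0115
grasp_force: 27.5
```

```bash
python3 - <<'E'
from h import *
grab('wrist','w13'); s=manip.state(); p=s['position']; print(s['time'],p,np.degrees(s['ee_rot']),s['gripper_width'],s['grasp_force'])
im,c=ld('w13'); P,U=pale('w13',w2pix(c,(.4435,.25,.006)),130,.006); P=P[(abs(P[:,0]-443)<35)&(abs(P[:,1]-250)<80)]
H=cv2.convexHull(P.astype(np.float32)); print(len(P),P.min(0),P.max(0),cv2.minAreaRect(H))
a=np.radians(87.8)
print([w2pix(c,(p[0]+k*np.cos(a),p[1]+k*np.sin(a),p[2]+.0035)).round(0).tolist() for k in (-.055,0,.017,.055)])
E
```

```text
32.7 [0.44474164 0.24529584 0.11330703] [ 1.79901991e+02 -4.63338995e-02  8.76718871e+01] 0.0113428561139781 27.536119977012277
5100 [423.81006853 208.30449008] [464.19771305 312.14968173] ((444.0868225097656, 260.373291015625), (103.5464096069336, 38.85353469848633), 88.87407684326172)
[[317.0, 365.0], [317.0, 262.0], [317.0, 225.0], [317.0, 135.0]]
```

Emit:
arm_command --xyz '[[-0.001, 0.003, -0.03], [0, 0, -0.03], [0, 0, -0.02], [0, 0, -0.01], [0, 0, -0.005], [0, 0, 0], [0, 0, 0]]' --twist '[[0, 0, 0.3], [0, 0, 0], [0, 0, 0], [0, 0, 0], [0, 0, 0], [0, 0, 0], [0, 0, 0]]'

```text
time: 33.58
position: [0.4436, 0.2484, 0.0179]
ee_rot: [3.14, -0.001, 1.536]
wrist_force: [0.0, -0.4, -0.0]
gripper_width: 0.0112
grasp_force: 27.5
```

Emit:
arm_command --xyz '[[0, 0, -0.004], [0, 0, -0.003], [0, 0, -0.001], [0, 0, 0], [0, 0, 0]]' --twist '[[0, 0, 0], [0, 0, 0], [0, 0, 0], [0, 0, 0], [0, 0, 0]]'

```text
time: 34.2
position: [0.443, 0.2482, 0.0091]
ee_rot: [3.141, -0.0, 1.536]
wrist_force: [-0.2, 1.0, 0.1]
gripper_width: 0.011
grasp_force: 27.5
```

Emit:
arm_command --xyz '[[0.0005, 0, -0.001], [0, 0, 0], [0, 0, 0]]' --twist '[[0, 0, 0], [0, 0, 0], [0, 0, 0]]'

```text
time: 34.58
position: [0.4431, 0.2482, 0.0089]
ee_rot: [-3.141, 0.001, 1.536]
wrist_force: [-3.7, -1.5, 8.3]
gripper_width: 0.0112
grasp_force: 28.4
```

Emit:
arm_command --xyz '[[0, 0, 0], [0, 0, 0], [0, 0, 0], [0, 0, 0]]' --twist '[[0, 0, 0], [0, 0, 0], [0, 0, 0], [0, 0, 0]]' --hand 0.04

```text
time: 35.08
position: [0.4434, 0.2481, 0.008]
ee_rot: [-3.142, 0.0, 1.536]
wrist_force: [0.0, -0.6, -0.2]
gripper_width: 0.04
grasp_force: 0.0
```

Emit:
arm_command --xyz '[[0, 0, 0.02], [0, 0, 0.04], [0, 0.01, 0.05], [0, 0.02, 0.05], [0, 0.02, 0.03], [0, 0, 0], [0, 0, 0], [0, 0, 0]]' --twist '[[0, 0, 0], [0, 0, 0], [0, 0, 0], [0, 0, 0], [0, 0, 0], [0, 0, 0], [0, 0, 0], [0, 0, 0]]'

```text
time: 36.08
position: [0.443, 0.2967, 0.1965]
ee_rot: [-3.139, 0.002, 1.535]
wrist_force: [-0.2, 0.2, -0.2]
gripper_width: 0.0399
grasp_force: 0.0
```

```bash
python3 - <<'E'
from h import *
grab('wrist','w14'); grab('side','s14'); s=manip.state(); p=s['position']; print(s['time'],p,np.degrees(s['ee_rot']))
im,c=ld('w14'); P,U=pale('w14',w2pix(c,(.4435,.25,.006)),130,.006); k=(abs(P[:,0]-443)<35)&(abs(P[:,1]-250)<80); P=P[k];U=U[k]
H=cv2.convexHull(P.astype(np.float32)); print('board',len(P),cv2.minAreaRect(H))
m=np.zeros(im.shape[:2],np.uint8); cv2.fillPoly(m,[cv2.convexHull(U)],1)
f=im.astype(int); b,g,r=f[:,:,0],f[:,:,1],f[:,:,2]
n=(m>0)&(abs(r-b)<28)   # grey things
n=cv2.morphologyEx(n.astype(np.uint8),cv2.MORPH_OPEN,np.ones((2,2)))
N,lab,st,_=cv2.connectedComponentsWithStats(n)
for i in range(1,N):
  if st[i,4]<30: continue
  vs,us=np.nonzero(lab==i); Q=np.array([pix2w(c,q,.0125)[:2] for q in zip(us,vs)])*1000
  print(st[i].tolist(),cv2.minAreaRect(Q.astype(np.float32)),Q.min(0),Q.max(0))
for Y in range(190,312,6):
  u=w2pix(c,(.4435,Y/1000,.0125)); row=im[int(u[1]),int(u[0])-14:int(u[0])+15:2,::-1].astype(int); print(Y,[(int(q[0]),int(q[0]-q[2])) for q in row])
E
```

```text
36.175 [0.44309999 0.29712214 0.19690844] [-1.79901038e+02  7.80290097e-02  8.79496470e+01]
board 3106 ((443.37786865234375, 246.73776245117188), (130.34886169433594, 38.949031829833984), 88.36426544189453)
[313, 184, 14, 86, 857] ((444.51690673828125, 238.962158203125), (91.32530212402344, 13.40750789642334), 87.85389709472656) [436.36562392 193.31809617] [450.56249259 284.66010632]
190 [(225, 68), (235, 69), (234, 68), (234, 69), (234, 70), (234, 69), (234, 69), (234, 68), (234, 68), (233, 69), (234, 68), (234, 68), (231, 68), (170, 42), (137, 24)]
196 [(240, 68), (241, 69), (240, 68), (190, 69), (146, 20), (164, 14), (170, 13), (158, 13), (152, 62), (170, 68), (210, 65), (237, 70), (238, 69), (238, 67), (235, 68)]
202 [(246, 69), (247, 70), (235, 68), (139, 45), (162, 17), (171, 15), (180, 14), (179, 16), (169, 14), (194, 13), (198, 41), (207, 72), (246, 69), (246, 69), (246, 70)]
208 [(255, 56), (255, 58), (232, 67), (144, 46), (149, 16), (162, 14), (172, 18), (151, 18), (161, 14), (195, 15), (218, 26), (167, 65), (252, 67), (252, 67), (255, 63)]
214 [(255, 60), (255, 63), (251, 
[... 2154 characters left out ...]
 (169, 58), (166, 59)]
292 [(175, 59), (175, 59), (173, 59), (171, 60), (105, 42), (106, 46), (109, 43), (109, 42), (166, 15), (104, 43), (104, 44), (107, 45), (106, 47), (161, 55), (171, 57)]
298 [(167, 57), (167, 57), (167, 57), (168, 56), (140, 51), (107, 45), (108, 46), (108, 46), (162, 17), (108, 45), (108, 44), (108, 47), (165, 69), (168, 56), (170, 57)]
304 [(146, 47), (169, 57), (168, 56), (169, 57), (170, 55), (168, 55), (168, 57), (162, 56), (182, 62), (230, 70), (241, 69), (244, 69), (244, 70), (233, 68), (232, 68)]
310 [(97, 16), (95, 16), (109, 27), (160, 55), (254, 69), (254, 69), (254, 70), (254, 68), (254, 71), (254, 70), (254, 70), (253, 69), (254, 69), (224, 66), (153, 41)]
```

```bash
python3 - <<'E'
from h import *
a,_=ld('s1');b,_=ld('s14')
for n in (a,b):
  w=n[222:256,335:366].astype(int); m=w.min(2)>150; print('pinch',np.argwhere(m).mean(0),m.sum())
_,c=ld('s14')
# bottle upright: red nozzle tip
w=b[190:245,295:330].astype(int); m=(w[:,:,2]>120)&(w[:,:,1]<80)&(w[:,:,0]<80); v=np.argwhere(m); print('red',v.mean(0)+[190,295],len(v),'expect',w2pix(c,(.4435,.089,.106)))
print(ticket.close_job())
E
```

```text
pinch [15.21575342 15.57876712] 292
pinch [15.21575342 15.57876712] 292
red [222.78947368 312.21052632] 38 expect [312.11876685 221.23408294]
the job is handed in; nothing more can be done
None
```

The job is done and handed in at about 36 s: by my camera measurements the bottle, pot, rib and needle tool sit within about 2 mm of their outlines' centres, with the rib and needle in line with theirs, and the pinch pot has not moved.

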